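Trip the hidden latch of a locked pill organizer with its release pin

TASK

Unlock the pill organizer: take the release pin from its wooden holder, push it gently down through the small hole in the organizer's top and keep the hidden spring latch pressed until the tray has crept out. Then put the pin back in its holder, standing fully home, and pull the tray all the way out by its tab. Leave the cup, flashlight, glasses case and coaster alone.

Things in the scene. Friction and masses are not known exactly. Their poses are not given: they have to be found in the camera images.
- organizer: Blue plastic pill organizer, a closed box 130 (x) by 150 (y) by 70 mm high, fixed to the nightstand. Origin: centre of its underside; the tray comes out of its front, its own -x. The latch's cap goes down on a spring: 3 N starts it, at 5 mm (7 N) the latch lets go, at 9 mm (10 N) is a hard stop. More than 20 N from the pin anywhere on the organizer or its latch breaks it.
- hole (a point): Centre of the mouth of the round access hole, 9 mm across, in the organizer's top, 40 mm behind its middle; the top is 5 mm thick, the rim slightly chamfered. Axes as the organizer's, z up. Straight below, hidden, lies the latch's flat round cap, 24 mm across, 18 to 32 mm under the mouth: this depth differs every time and is not measured.
- tray (a joint): How far the tray is out, m: 0 shut and locked, 0.07 fully out at its stop. With the latch pressed it creeps out by itself to about 0.03 in 1 to 3 s; let up before 0.016 it can catch in a second notch at 0.014 (press again). Slides to the organizer's -x against a damper (100 N per m/s: pull at 50 mm/s or slower) and stays where it is left.
- tab (a point): Middle of the pull tab on the tray's front, moving with the tray: an upright tab 12 mm thick (organizer's y), 26 mm high, standing out 30 mm from the front; this point is 17 mm out from the front, 45 mm above the nightstand, 11 mm below the tab's top. The tab's underside is 30 mm above the nightstand. Same axes as the organizer.
- pin: Release pin, upright in its holder: steel rod 5 mm thick and 60 mm long with a chamfered tip, above it a steel flange 22 mm across and 4 mm thick, above that a grey handle 16 by 16 mm square and 34 mm tall. Origin: on its axis at the flange's underside, where the rod begins; z up along the handle, x and y square to the handle's sides. The handle's middle is 21 mm above the origin. About 50 g.
- pin_tip (a point): The end of the pin's rod, 60 mm below the pin's origin.
- holder: Wooden block 50 by 50 by 65 mm high with a round hole in its top, fixed to the nightstand. Origin: centre of its underside.
- holder_hole0 (a point): Centre of the mouth of the holder's hole: 9 mm across, 63 mm deep, chamfered 2 mm. When the pin is fully home its flange rests on this mouth.
- cup: Stainless steel cup, 72 mm across, 90 mm high. Origin: centre of its underside. Bystander.
- flashlight: Aluminium flashlight standing on its lens, 34 mm across, 110 mm high. Origin: centre of its underside. Bystander.
- case: Black eyeglass case lying flat, 65 by 160 by 39 mm high, long along its own y. Origin: centre of its underside. Bystander.
- coaster: White round ceramic coaster, 100 mm across, 8 mm high. Origin: centre of its underside. Bystander.
There are look-alikes about, which are no part of the job. Leave any orange look-alike of the holder alone.

How it is judged (in metres and radians):
On the way:
1. the latch is tripped with the pin through the hole: the tray comes out past its second notch while the pin's tip is in the hole (value of joint tray above 0.016 m and z of pin_tip in the frame of hole below -0.008 m and horizontal distance between pin_tip and hole below 0.01 m), for 0.1 s.
At the end, for the whole second after the job is handed in: The tray is out at least 60 of its 70 mm and at rest, and the pin stands upright and still in the holder's hole, its flange within 4 mm of the mouth and its axis within 6 mm of the hole's (value of joint tray above 0.06 m and velocity of joint tray between -0.005 and 0.005 m/s and horizontal distance between pin and holder_hole0 below 0.006 m and z of pin in the frame of holder_hole0 between -0.004 and 0.004 m and angle between pin's own z axis and vertical below 0.1 rad and linear speed of pin below 0.02 m/s); the robot touches nothing.
It fails at once if the pin presses on the organizer or its latch with more than 20 N (contact force between pin and organizer above 20 N).
It fails at once if the cup is moved more than 15 mm (distance of cup from where it was at the start of the episode above 0.015 m).
It fails at once if the flashlight is moved more than 15 mm (distance of flashlight from where it was at the start of the episode above 0.015 m).
It fails at once if the glasses case is moved more than 15 mm (distance of case from where it was at the start of the episode above 0.015 m).
It fails at once if the coaster is moved more than 15 mm (distance of coaster from where it was at the start of the episode above 0.015 m).
It also fails if it takes over 67 s, if anything falls off the work surface, if the arm or the gripper's body presses on something with over 40 N, if the wrist force passes 120 N, or if a joint passes its speed limit or range.

ROBOT

A 6-joint arm with a two-finger parallel gripper is mounted at the origin on the work surface. World frame = base frame: x ahead of the robot, y to its left, z up, the work surface at z = 0. Lengths are in m, angles in degrees, forces in N, time in s.
With the tool pointing down it reaches from about 0.35 to 0.875 m from the base axis. Payload 4.2 kg.
Tool frame: the origin (TCP) lies midway between the tips of the shut fingers; the grasp point (between the pads) lies 19 mm behind it; z points along the fingers, y is the direction in which the jaws open and shut (so a half turn about z gives the same grasp; the last joint's range is limited). The gripper opens to 87 mm and grips with 3 to 60 N. Pads are 19 mm wide; open, the fingers measure 117 mm over their backs; the gripper's body (75 mm by 190 mm) begins 51 mm behind the grasp point.
Start: joints at [-60.012, 22.042, 0.453, 0, -68.411, -14.817], TCP at [0.164, -0.603, 0.223] pointing down, gripper open.
Joint ranges: [-179.83, 179.83], [-69.29, 118.12], [-61.27, 80.66], [-181.25, 117.63], [-171.15, -9.14], [-177.46, 177.46]. Speed limits (degrees/s): [159.86, 159.86, 180, 180, 180, 180].

INTERFACE

Orientations are given as a 3x3 rotation matrix whose columns are the frame's x, y, z axes.
In Python, from station import r gives the robot as it stands.
- The arm moves only by the tool play_rows, never from a script. Its argument "commands" is a list that holds one entry, the list of rows, each a list of 7 numbers: the shift along the world's x, y, z in m, then the turn, a rotation vector about the world's x, y, z in rad, then the closure, from 0 (fully open) to 1 (shut). A call has 1 to 5 rows; each row is the pose to reach, as a shift and turn from the pose commanded when the call began; what a row does not reach only later rows make up. A row lasts 1/10 s, in which the tool goes at most 50 mm and 8.59 degrees, less where a joint would pass 70% of its speed; a pose out of reach is approached as far as the arm can. A call with a gripper value outside its range is refused whole. The fingers move at their own pace and stop on an object; the grip force is fixed at half the most. Time passes only in rows, so rows that repeat a pose let the fingers close. It gives the time, the measured TCP pose, the force and the opening at its end, in the units of the state.
- r.sense(): the state, without advancing time (a new reading comes with each control period).
- r.capture(name): name is "scene" or "side" or "wrist"; returns a dict with "image" (384x512x3 uint8, red, green, blue), "range_z" (384x512 float32, m along the optical axis (not along the pixel's ray), 0 where there is no reading), "intrinsics" (3x3 intrinsics, pixels), "k1" (the pictures are not rectified: a ray, as slopes to the right and down, at radius r is drawn at 1 + k1 r^2 times it, then the intrinsics apply), "extrinsics" (4x4, takes a point from camera to world coordinates); the wrist camera has in their place "mount" (4x4, takes a point from camera to tool coordinates, whose origin is the TCP and whose axes are the flange's). Camera axes: x right, y up, looking along -z (the intrinsics and any distortion apply to the point x, -y, -z); pixel columns grow to the right and rows downward; lengths in m; the calibration is good to about 2 mm. A picture is of the moment at which its call begins: read the wrist's pose just before it.
- r.finish_job(): hands the job in, once; it reports no verdict.
The state is a dict: "time_s": time; "joints": joint angles; "joint_velocities": joint speeds; "effort": joint torques, N m; "tcp_pos": TCP position; "ee_rot": TCP orientation; "wrist_force": force on the tool from outside, world axes, zero at the start; "moment": the same for the moment, N m; "gripper_width": opening from 0.0 (shut) to 1.0 (fully open).
Only numpy, scipy, OpenCV 4.12 (cv2) and the standard library are available. Lean on these libraries where they do the work, as an engineer would, in place of code of your own. Each camera call takes 0.05 s, during which the arm holds its last target. There are 200 camera calls.

## Working session

There is one attempt and no reset: what is moved stays moved. The work goes in short steps, Python scripts to look and compute and a tool call to move; the robot and the scene stay as the last step left them, time stands still between calls to the robot, and variables do not carry over. Pictures are saved under pics/ and viewed, about 8 in all and at most 12, crops included, and the job is handed in when it is done.

Besides the shell and the picture viewer there is one more tool, called after "Call:" in YAML: its name, and indented under it one key for each argument. play_rows: Moves the arm, as the interface text tells. Its arguments: {"type":"object","properties":{"commands":{"type":"array","items":{"type":"array","items":{"type":"array","items":{"type":"number"}}}}},"required":["commands"]}

```bash
mkdir -p pics; cat > h.py <<'E'
import numpy as np, cv2
from station import r
def grab(n):
    s=r.sense(); c=r.capture(n)
    if n=="wrist":
        T=np.eye(4); T[:3,:3]=s["ee_rot"]; T[:3,3]=s["tcp_pos"]; c["extrinsics"]=T@np.array(c["mount"])
    return c
def cloud(c):
    z=c["range_z"]; h,w=z.shape; K=np.array(c["intrinsics"]); k=c["k1"]
    v,u=np.mgrid[0:h,0:w].astype(np.float32)
    p=cv2.undistortPoints(np.stack([u,v],-1).reshape(-1,1,2),K,np.array([k,0,0,0,0.])).reshape(h,w,2)
    P=np.stack([p[...,0]*z,-p[...,1]*z,-z],-1)
    E=np.array(c["extrinsics"]); W=P@E[:3,:3].T+E[:3,3]; W[z==0]=np.nan
    return W
def proj(c,X):
    E=np.linalg.inv(np.array(c["extrinsics"])); p=E[:3,:3]@np.array(X)+E[:3,3]
    a=np.array([p[0],-p[1]])/-p[2]; a=a*(1+c["k1"]*(a@a)); K=np.array(c["intrinsics"]); return K[:2,:2]@a+K[:2,2]
def ray(c,u,v,z):  # intersect pixel ray with world plane z
    K=np.array(c["intrinsics"]); p=cv2.undistortPoints(np.array([[[u,v]]],float),K,np.array([c["k1"],0,0,0,0.])).ravel()
    E=np.array(c["extrinsics"]); d=E[:3,:3]@np.array([p[0],-p[1],-1]); o=E[:3,3]; return o+d*(z-o[2])/d[2]
def save(c,n): cv2.imwrite(f"pics/{n}.png",c["image"][...,::-1])
E
python3 - <<'E'
from h import *
import pickle
cs={}
for n in("scene","side"):
    c=grab(n); cs[n]=c; 
im=np.vstack([cs["scene"]["image"],cs["side"]["image"]])
cv2.imwrite("pics/a.png",cv2.resize(im,(400,600),interpolation=cv2.INTER_AREA)[...,::-1]) if 0 else None
save(cs["scene"],"scene0");save(cs["side"],"side0")
pickle.dump(cs,open("c0.pkl","wb"))
for n in cs: print(n,np.round(cs[n]["extrinsics"],3).tolist(),cs[n]["k1"])
E
```

```text
scene [[0.653, -0.472, 0.593, 1.185], [0.757, 0.417, -0.502, -0.494], [-0.011, 0.777, 0.63, 0.719], [0.0, 0.0, 0.0, 1.0]] 0.04797353513388147
side [[-0.972, 0.153, -0.176, 0.349], [-0.233, -0.606, 0.76, 1.113], [0.01, 0.78, 0.625, 0.984], [0.0, 0.0, 0.0, 1.0]] -0.18374816424962276
```

View pics/scene0.png

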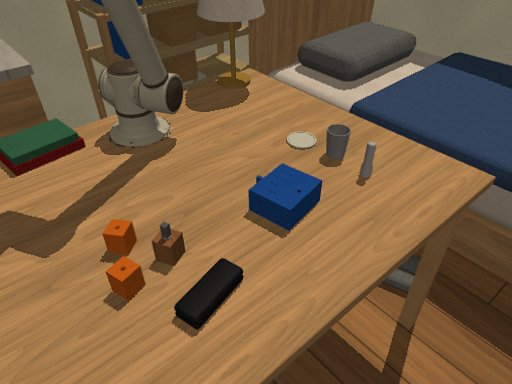

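View pics/side0.png

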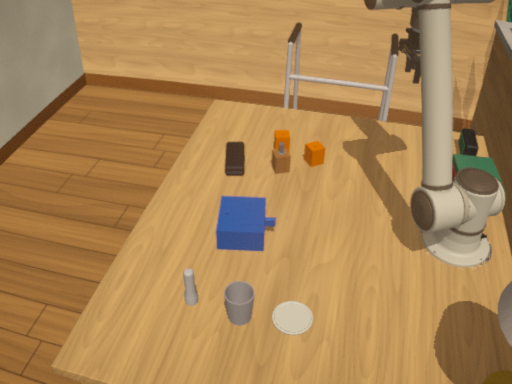

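The scene view shows the pin and brown holder at (168,243), the organizer at (286,195) with its hole near (298,190) and its tab near (260,181). The orange look-alikes are at (120,237) and (126,278), and the case is at (210,292). The side view agrees.

```bash
python3 - <<'E'
from h import *
import pickle
cs=pickle.load(open("c0.pkl","rb"))
for n,c in cs.items():
    W=cloud(c); im=c["image"].astype(int); hsv=cv2.cvtColor(c["image"],cv2.COLOR_RGB2HSV)
    X,Y,Z=W[...,0],W[...,1],W[...,2]
    reg=(X>.2)&(X<1)&(abs(Y)<.6)
    blue=reg&(hsv[...,0]>105)&(hsv[...,0]<130)&(hsv[...,1]>150)
    top=blue&(Z>.062)&(Z<.078)
    p=W[top][:,:2].astype(np.float32); print(n,"org top",top.sum(),np.median(Z[top]),cv2.minAreaRect(p))
    tab=blue&(Z>.02)&(Z<.06); 
    ora=reg&(hsv[...,0]<14)&(hsv[...,1]>200)&(Z>.03)
    k,l,st,ce=cv2.connectedComponentsWithStats(ora.astype(np.uint8))
    for i in range(1,k):
        if st[i,4]>60: print(" orange",np.round(np.nanmedian(W[l==i],0),3),st[i,4])
    # elevated stuff clusters
    obj=(reg&(Z>.006)).astype(np.uint8); k,l,st,ce=cv2.connectedComponentsWithStats(obj)
    for i in range(1,k):
        if st[i,4]>60: q=W[l==i]; print(" obj",np.round(ce[i]),st[i,4],np.round(np.nanmin(q,0),3),np.round(np.nanmax(q,0),3))
c=cs["scene"]
print("hole scene",ray(c,298,190,.07),"holder pix",cloud(c)[232,175],cloud(c)[229,165],cloud(c)[236,160])
E
```

```text
scene org top 1891 0.07095015880735245 ((0.6178738474845886, 0.09999846667051315), (0.13192662596702576, 0.1513819545507431), 10.43244457244873)
 orange [ 0.478 -0.303  0.063] 651
 orange [ 0.601 -0.348  0.064] 806
 obj [337. 140.] 678 [0.511 0.355 0.006] [0.584 0.43  0.093]
 obj [301. 139.] 322 [0.373 0.321 0.006] [0.471 0.421 0.013]
 obj [368. 160.] 351 [0.661 0.358 0.006] [0.695 0.389 0.112]
 obj [284. 194.] 3122 [0.523 0.016 0.006] [0.696 0.188 0.075]
 obj [119. 236.] 934 [ 0.433 -0.334  0.006] [ 0.504 -0.262  0.07 ]
 obj [168. 244.] 956 [ 0.543 -0.261  0.006] [ 0.603 -0.194  0.106]
 obj [125. 277.] 1057 [ 0.557 -0.376  0.006] [ 0.621 -0.315  0.069]
 obj [209. 293.] 2432 [ 0.68  -0.308  0.006] [ 0.777 -0.143  0.044]
side org top 856 0.07116258694574173 ((0.6260296702384949, 0.10945448279380798), (0.10377898067235947, 0.14721128344535828), 14.741989135742188)
 obj [410.  17.] 1166 [ 0.2   -0.594  0.466] [ 0.366 -0.042  0.659]
 obj [281. 151.] 682 [ 0.535 -0.366  0.006] [ 0.617 -0.189  0.108]
 obj [234. 158.] 644 [ 0.677 -0.357  0.006] [ 0.771 -0.137  0.046]
 obj [314. 153.] 407 [ 0.429 -0.329  0.007] [ 0.5   -0.257  0.069]
 obj [242. 222.] 2562 [ 0.523 -0.063  0.006] [0.693 0.193 0.078]
 obj [190. 287.] 398 [0.657 0.366 0.006] [0.691 0.398 0.113]
 obj [239. 302.] 1051 [0.511 0.36  0.006] [0.58  0.433 0.095]
 obj [292. 317.] 773 [0.371 0.321 0.006] [0.469 0.425 0.014]
hole scene [0.65470825 0.11134051 0.07      ] holder pix [ 0.57177964 -0.2067625   0.06658914] [ 0.57932435 -0.23232464  0.09854889] [ 0.55928593 -0.23877167  0.06570721]
```

Call:
play_rows:
  commands:
    - [[0.05, 0.05, 0.03, 0, 0, 0, 0], [0.09, 0.09, 0.05, 0, 0, 0, 0], [0.13, 0.13, 0.06, 0, 0, 0, 0], [0.17, 0.16, 0.06, 0, 0, 0, 0], [0.2, 0.19, 0.06, 0, 0, 0, 0]]

```text
time_s: 0.6
tcp_pos: [0.3391, -0.4356, 0.2811]
ee_rot: [[-0.965, -0.261, 0.001], [-0.261, 0.965, -0.001], [-0.001, -0.001, -1.0]]
wrist_force: [0.6, 0.2, -0.1]
gripper_width: 0.998
```

```bash
python3 - <<'E'
from h import *
s=r.sense();print(s["time_s"],s["tcp_pos"],s["ee_rot"],s["wrist_force"])
c=r.capture("wrist"); print(np.round(c["mount"],3))
E
```

```text
0.6 [ 0.33910899 -0.43564624  0.28110396] [[-9.65233070e-01 -2.61389042e-01  9.42558941e-04]
 [-2.61389664e-01  9.65233170e-01 -6.08691021e-04]
 [-7.50683992e-04 -8.33903867e-04 -9.99999371e-01]] [ 0.56970198  0.17900625 -0.1120536 ]
[[ 0.     0.958  0.288  0.08 ]
 [ 1.     0.    -0.001 -0.   ]
 [-0.001  0.288 -0.958 -0.163]
 [ 0.     0.     0.     1.   ]]
```

Call:
play_rows:
  commands:
    - [[0.035, 0.032, 0, 0, 0, 0, 0], [0.075, 0.07, 0, 0, 0, 0, 0], [0.115, 0.105, 0, 0, 0, 0, 0], [0.155, 0.14, 0, 0, 0, 0, 0], [0.196, 0.178, 0, 0, 0, 0, 0]]

```text
time_s: 1.15
tcp_pos: [0.5221, -0.2691, 0.2802]
ee_rot: [[-0.965, -0.262, -0.001], [-0.262, 0.965, 0.0], [0.0, 0.0, -1.0]]
wrist_force: [0.8, -0.6, -0.0]
gripper_width: 1.005
```

Call:
play_rows:
  commands:
    - [[0, 0, 0, 0, 0, 0, 0], [0, 0, 0, 0, 0, 0, 0]]

```text
time_s: 1.35
tcp_pos: [0.5215, -0.2696, 0.2796]
ee_rot: [[-0.965, -0.264, -0.002], [-0.264, 0.965, 0.001], [0.002, 0.001, -1.0]]
wrist_force: [0.5, -0.0, 0.6]
gripper_width: 0.997
```

```bash
python3 - <<'E'
from h import *
import pickle
c=grab("wrist"); save(c,"w1"); pickle.dump(c,open("w1.pkl","wb")); s=r.sense(); print(s["tcp_pos"],s["wrist_force"])
W=cloud(c); Z=W[...,2]
for lo,hi in((.055,.069),(.0975,.112)):
    m=(Z>lo)&(Z<hi)&(W[...,0]>.52)&(W[...,0]<.63)&(abs(W[...,1]+.23)<.05)
    print(lo,m.sum(),np.median(Z[m]),cv2.minAreaRect(W[m][:,:2].astype(np.float32)))
E
```

```text
[ 0.5208189  -0.27049925  0.27987708] [-0.76363078 -0.34269281  0.02456219]
0.055 1091 0.06631782197945019 ((0.5673641562461853, -0.22814330458641052), (0.05052976310253143, 0.0501403883099556), 25.83480453491211)
0.0975 183 0.10420254532374057 ((0.5671679377555847, -0.22807590663433075), (0.01676131598651409, 0.016062889248132706), 18.614463806152344)
```

View pics/w1.png

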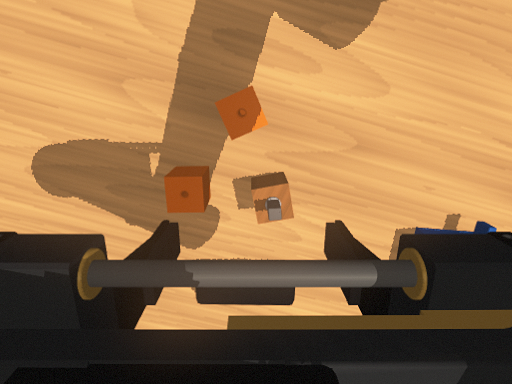

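Fingers are at left (150,240) and right (350,240). The pin handle is at (274,205) on the brown holder, and the orange blocks at (240,112) and (187,190) are clear of the grasp.

Call:
play_rows:
  commands:
    - [[0.023, 0.021, 0, 0, 0, 0.025, 0], [0.046, 0.042, -0.01, 0, 0, 0.05, 0], [0.046, 0.042, -0.04, 0, 0, 0.05, 0], [0.046, 0.042, -0.075, 0, 0, 0.05, 0], [0.046, 0.042, -0.11, 0, 0, 0.05, 0]]

```text
time_s: 1.9
tcp_pos: [0.5662, -0.23, 0.1698]
ee_rot: [[-0.951, -0.308, 0.001], [-0.308, 0.951, -0.0], [-0.001, -0.0, -1.0]]
wrist_force: [1.1, 0.3, -0.4]
gripper_width: 0.998
```

Call:
play_rows:
  commands:
    - [[0, 0, -0.03, 0, 0, 0, 0], [0, 0, -0.06, 0, 0, 0, 0], [0, 0, -0.08, 0, 0, 0, 0], [0, 0, -0.092, 0, 0, 0, 0], [0, 0, -0.092, 0, 0, 0, 0.5]]

```text
time_s: 2.4
tcp_pos: [0.5654, -0.2296, 0.077]
ee_rot: [[-0.951, -0.308, -0.003], [-0.308, 0.951, 0.001], [0.003, 0.002, -1.0]]
wrist_force: [-0.1, 0.6, -0.0]
gripper_width: 0.965
```

Call:
play_rows:
  commands:
    - [[0, 0, -0.002, 0, 0, 0, 0.7], [0, 0, -0.002, 0, 0, 0, 0.8], [0, 0, -0.002, 0, 0, 0, 0.9], [0, 0, -0.002, 0, 0, 0, 1], [0, 0, -0.002, 0, 0, 0, 1]]

```text
time_s: 2.9
tcp_pos: [0.5673, -0.2287, 0.077]
ee_rot: [[-0.951, -0.31, 0.001], [-0.31, 0.951, -0.0], [-0.001, -0.0, -1.0]]
wrist_force: [0.2, -0.7, -0.3]
gripper_width: 0.54
```

Call:
play_rows:
  commands:
    - [[0, 0, 0, 0, 0, 0, 1], [0, 0, 0, 0, 0, 0, 1], [0, 0, 0, 0, 0, 0, 1]]

```text
time_s: 3.2
tcp_pos: [0.5671, -0.2287, 0.0765]
ee_rot: [[-0.951, -0.31, -0.0], [-0.31, 0.951, 0.0], [0.0, 0.0, -1.0]]
wrist_force: [-0.6, 0.1, -0.3]
gripper_width: 0.261
```

Call:
play_rows:
  commands:
    - [[0, 0, 0, 0, 0, 0, 1], [0, 0, 0, 0, 0, 0, 1], [0, 0, 0, 0, 0, 0, 1], [0, 0, 0, 0, 0, 0, 1]]

```text
time_s: 3.6
tcp_pos: [0.5671, -0.2287, 0.0765]
ee_rot: [[-0.951, -0.31, -0.0], [-0.31, 0.951, 0.0], [-0.0, 0.0, -1.0]]
wrist_force: [-0.0, 0.6, -1.0]
gripper_width: 0.176
```

Call:
play_rows:
  commands:
    - [[0, 0, 0.01, 0, 0, 0, 1], [0, 0, 0.03, 0, 0, 0, 1], [0, 0, 0.055, 0, 0, 0, 1], [0, 0, 0.085, 0, 0, 0, 1], [0, 0, 0.115, 0, 0, 0, 1]]

```text
time_s: 4.1
tcp_pos: [0.5668, -0.2288, 0.1932]
ee_rot: [[-0.951, -0.31, -0.0], [-0.31, 0.951, -0.0], [0.0, -0.0, -1.0]]
wrist_force: [1.0, -0.3, -0.9]
gripper_width: 0.185
```

Call:
play_rows:
  commands:
    - [[0.005, 0.04, 0, 0, 0, 0, 1], [0.01, 0.085, 0, 0, 0, 0, 1], [0.017, 0.13, 0, 0, 0, 0, 1], [0.023, 0.175, 0, 0, 0, 0, 1], [0.03, 0.22, 0, 0, 0, 0, 1]]

```text
time_s: 4.6
tcp_pos: [0.597, -0.0071, 0.1925]
ee_rot: [[-0.951, -0.31, 0.001], [-0.31, 0.951, 0.0], [-0.001, -0.0, -1.0]]
wrist_force: [0.9, -0.1, -1.0]
gripper_width: 0.182
```

Call:
play_rows:
  commands:
    - [[0.005, 0.02, 0, 0, 0, 0, 1], [0.01, 0.04, 0, 0, 0, 0, 1], [0.015, 0.06, 0, 0, 0, 0, 1], [0.015, 0.06, 0, 0, 0, 0, 1]]

```text
time_s: 5.0
tcp_pos: [0.6127, 0.0535, 0.1918]
ee_rot: [[-0.95, -0.312, 0.001], [-0.312, 0.95, 0.0], [-0.001, 0.0, -1.0]]
wrist_force: [-0.0, -1.3, -0.7]
gripper_width: 0.178
```

```bash
python3 - <<'E'
from h import *
import pickle
c=grab("wrist"); save(c,"w2"); pickle.dump(c,open("w2.pkl","wb")); s=r.sense(); print(s["tcp_pos"],s["wrist_force"],s["gripper_width"])
t=np.array(s["tcp_pos"])
print("hole px",proj(c,[.657,.107,.07]),"tip px",proj(c,t-[0,0,.0715]))
W=cloud(c); hsv=cv2.cvtColor(c["image"],cv2.COLOR_RGB2HSV); Z=W[...,2]
m=(hsv[...,0]>100)&(hsv[...,0]<130)&(hsv[...,1]>150)&(Z>.06)&(Z<.08); print(m.sum(),np.median(Z[m]),cv2.minAreaRect(W[m][:,:2].astype(np.float32)))
E
```

```text
[0.61227452 0.05229563 0.19170674] [ 0.00103498 -0.41733621 -0.50076453] 0.17969877476467985
hole px [286.93922423 236.09254925] tip px [250.56725563 197.67076214]
7468 0.07136732478018962 ((0.6133497953414917, 0.10536487400531769), (0.10052746534347534, 0.14761854708194733), 6.378246307373047)
```

View pics/w2.png

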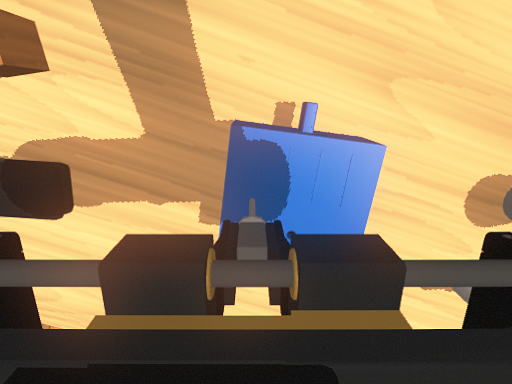

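The pin tip shows at (251,198), exactly where the grip model predicts it. The hole is at about (291,236), half hidden by the right finger, so I'll shift to clear it.

Call:
play_rows:
  commands:
    - [[0.02, 0.008, 0, 0, 0, 0, 1], [0.04, 0.016, 0, 0, 0, 0, 1], [0.045, 0.02, 0, 0, 0, 0, 1], [0.045, 0.02, 0, 0, 0, 0, 1]]

```text
time_s: 5.45
tcp_pos: [0.6571, 0.0708, 0.191]
ee_rot: [[-0.951, -0.309, -0.001], [-0.309, 0.951, -0.0], [0.001, 0.0, -1.0]]
wrist_force: [-0.6, -0.5, -0.2]
gripper_width: 0.181
```

```bash
python3 - <<'E'
from h import *
import pickle
c=grab("wrist"); pickle.dump(c,open("w3.pkl","wb")); s=r.sense(); print(s["tcp_pos"],s["wrist_force"])
t=np.array(s["tcp_pos"])
u,v=proj(c,[.657,.107,.07]); print("hole px",u,v,"tip px",proj(c,t-[0,0,.0715]))
g=cv2.cvtColor(c["image"],cv2.COLOR_RGB2GRAY); u0,v0=int(u)-60,int(v)-45
crop=c["image"][v0:v0+80,u0:u0+100]; print("crop origin",u0,v0)
cv2.imwrite("pics/w3.png",cv2.resize(crop,None,fx=7,fy=7,interpolation=cv2.INTER_NEAREST)[...,::-1])
E
```

```text
[0.65651562 0.07064213 0.19111691] [ 0.63226832 -0.33571546 -0.3996754 ]
hole px 286.0249887804389 193.3546192206401 tip px [251.70772416 198.12674345]
crop origin 226 148
```

View pics/w3.png

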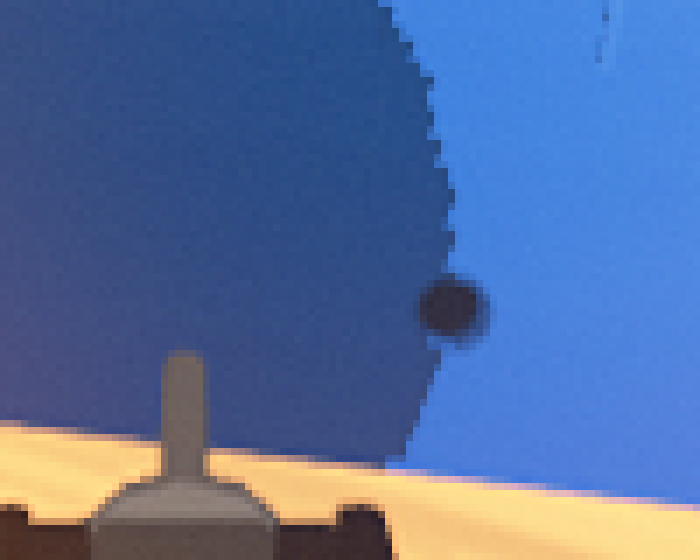

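The hole is at about px (290.2,191.6) and the pin tip at (251.8,198). That agrees with the prediction of (251.7,198.1).

```bash
python3 - <<'E'
from h import *
import pickle
c=pickle.load(open("w3.pkl","rb"))
h=ray(c,290.2,191.6,.07); t=np.array([.6568,.0707,.1911]); print(h,h-t)
w1=pickle.load(open("w1.pkl","rb"));W=cloud(w1);Z=W[...,2]
m=(Z>.0975)&(Z<.112)&(W[...,0]>.52)&(W[...,0]<.63)&(abs(W[...,1]+.23)<.05)
v,u=np.nonzero(m);print("pin from w1 by ray z=.103",ray(w1,u.mean(),v.mean(),.103))
print("tip ray",ray(c,251.8,198.8,.1196)-t)
# organizer yaw from scene
cs=pickle.load(open("c0.pkl","rb"))["scene"]; print("scene hole px pred",proj(cs,h))
E
```

```text
[0.65397795 0.11034604 0.07      ] [-0.00282205  0.03964604 -0.1211    ]
pin from w1 by ray z=.103 [ 0.56663951 -0.22849356  0.103     ]
tip ray [ 0.00025897  0.00019932 -0.0715    ]
scene hole px pred [297.52375987 190.02749133]
```

Call:
play_rows:
  commands:
    - [[-0.002, 0.02, 0, 0, 0, 0, 1], [-0.003, 0.0395, 0, 0, 0, 0, 1], [-0.003, 0.0395, -0.02, 0, 0, 0, 1], [-0.003, 0.0395, -0.042, 0, 0, 0, 1], [-0.003, 0.0395, -0.042, 0, 0, 0, 1]]

```text
time_s: 6.0
tcp_pos: [0.6512, 0.1107, 0.1463]
ee_rot: [[-0.951, -0.31, -0.007], [-0.31, 0.951, -0.002], [0.007, 0.001, -1.0]]
wrist_force: [0.4, -0.7, -0.8]
gripper_width: 0.181
```

```bash
python3 - <<'E'
from h import *
import pickle
c=grab("wrist"); pickle.dump(c,open("w4.pkl","wb")); s=r.sense(); print(s["tcp_pos"],s["wrist_force"])
t=np.array(s["tcp_pos"])
u,v=proj(c,[.654,.1105,.07]); print("hole px",u,v,"tip px",proj(c,t-[0,0,.0715]))
u0,v0=int(u)-40,int(v)-30
crop=c["image"][v0:v0+60,u0:u0+80]; print("crop origin",u0,v0)
cv2.imwrite("pics/w4.png",cv2.resize(crop,None,fx=8,fy=8,interpolation=cv2.INTER_NEAREST)[...,::-1])
E
```

```text
[0.65272196 0.11073416 0.14837847] [ 0.98351638 -0.51877704 -0.13263617]
hole px 250.41611756609527 200.3938814369039 tip px [251.13989125 201.75282372]
crop origin 210 170
```

View pics/w4.png

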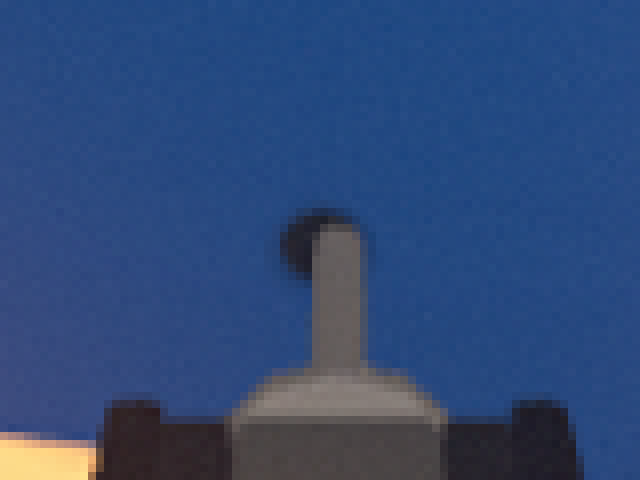

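Call:
play_rows:
  commands:
    - [[0.0005, -0.0012, 0, 0, 0, 0, 1], [0.0005, -0.0012, 0, 0, 0, 0, 1], [0.0005, -0.0012, 0, 0, 0, 0, 1]]

```text
time_s: 6.35
tcp_pos: [0.6551, 0.1096, 0.1508]
ee_rot: [[-0.951, -0.309, 0.002], [-0.309, 0.951, 0.001], [-0.002, 0.0, -1.0]]
wrist_force: [-0.5, -0.7, -0.4]
gripper_width: 0.18
```

```bash
python3 - <<'E'
from h import *
import pickle
c=grab("wrist"); pickle.dump(c,open("w5.pkl","wb")); s=r.sense(); print(s["tcp_pos"],s["wrist_force"],s["ee_rot"][2])
t=np.array(s["tcp_pos"])
u,v=proj(c,[.654,.1105,.07]); print("hole px",u,v,"tip px",proj(c,t-[0,0,.0715]))
u0,v0=210,170
crop=c["image"][v0:v0+60,u0:u0+80]
cv2.imwrite("pics/w5.png",cv2.resize(crop,None,fx=8,fy=8,interpolation=cv2.INTER_NEAREST)[...,::-1])
E
```

```text
[0.65500826 0.1095796  0.15058368] [ 0.28816115 -0.46439895 -0.44256412] [-1.81822239e-03  5.22748775e-05 -9.99998346e-01]
hole px 253.11936774458155 194.17265448563379 tip px [251.75111278 198.32455671]
```

View pics/w5.png

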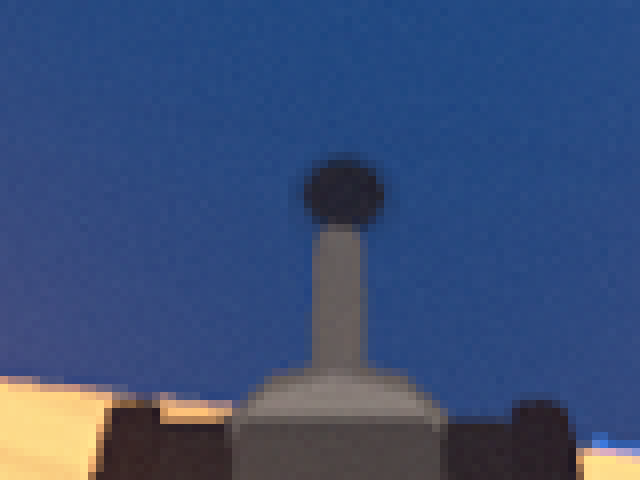

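The hole is now centred at px (252.5,193.6) and the tip at (251.9,~199). The arm has settled, so I'll solve for the remaining shift.

```bash
python3 - <<'E'
from h import *
import pickle
c=pickle.load(open("w5.pkl","rb")); t=np.array([.6551,.1096,.1506])
print(ray(c,252.5,193.6,.07)-t, "tip",ray(c,251.9,198.8,.0791)-t,ray(c,251.9,198.3,.0791)-t)
E
```

```text
[-0.00142767  0.00023214 -0.0806    ] tip [ 0.00026223  0.00022521 -0.0715    ] [-1.55880109e-04  8.90303010e-05 -7.15000000e-02]
```

Call:
play_rows:
  commands:
    - [[-0.0014, 0.0002, 0, 0, 0, 0, 1], [-0.0014, 0.0002, -0.003, 0, 0, 0, 1], [-0.0014, 0.0002, -0.006, 0, 0, 0, 1], [-0.0014, 0.0002, -0.008, 0, 0, 0, 1], [-0.0014, 0.0002, -0.01, 0, 0, 0, 1]]

```text
time_s: 6.9
tcp_pos: [0.6531, 0.1097, 0.1391]
ee_rot: [[-0.951, -0.31, -0.0], [-0.31, 0.951, -0.0], [0.001, -0.0, -1.0]]
wrist_force: [-0.5, 0.8, -0.2]
gripper_width: 0.182
```

Call:
play_rows:
  commands:
    - [[0, 0, -0.001, 0, 0, 0, 1], [0, 0, -0.002, 0, 0, 0, 1], [0, 0, -0.003, 0, 0, 0, 1], [0, 0, -0.004, 0, 0, 0, 1], [0, 0, -0.004, 0, 0, 0, 1]]

```text
time_s: 7.4
tcp_pos: [0.6531, 0.1097, 0.1354]
ee_rot: [[-0.951, -0.31, -0.0], [-0.31, 0.951, -0.0], [0.0, 0.0, -1.0]]
wrist_force: [-0.5, 0.1, -1.6]
gripper_width: 0.181
```

Call:
play_rows:
  commands:
    - [[0.0005, 0, -0.002, 0, 0, 0, 1], [0.0005, 0, -0.004, 0, 0, 0, 1], [0.0005, 0, -0.006, 0, 0, 0, 1], [0.0005, 0, -0.008, 0, 0, 0, 1], [0.0005, 0, -0.009, 0, 0, 0, 1]]

```text
time_s: 7.9
tcp_pos: [0.6535, 0.1097, 0.1261]
ee_rot: [[-0.951, -0.31, -0.001], [-0.31, 0.951, -0.0], [0.001, 0.0, -1.0]]
wrist_force: [-0.1, -0.3, -1.2]
gripper_width: 0.183
```

Call:
play_rows:
  commands:
    - [[0, 0, -0.001, 0, 0, 0, 1], [0, 0, -0.002, 0, 0, 0, 1], [0, 0, -0.003, 0, 0, 0, 1], [0, 0, -0.004, 0, 0, 0, 1]]

```text
time_s: 8.3
tcp_pos: [0.6537, 0.1097, 0.1225]
ee_rot: [[-0.951, -0.31, 0.0], [-0.31, 0.951, 0.0], [-0.0, 0.0, -1.0]]
wrist_force: [0.7, -0.1, -0.9]
gripper_width: 0.181
```

Call:
play_rows:
  commands:
    - [[0, 0, -0.001, 0, 0, 0, 1], [0, 0, -0.002, 0, 0, 0, 1], [0, 0, -0.003, 0, 0, 0, 1], [0, 0, -0.004, 0, 0, 0, 1]]

```text
time_s: 8.7
tcp_pos: [0.6537, 0.1097, 0.1184]
ee_rot: [[-0.951, -0.31, -0.0], [-0.31, 0.951, -0.0], [0.0, -0.0, -1.0]]
wrist_force: [0.1, -0.3, -0.7]
gripper_width: 0.182
```

Call:
play_rows:
  commands:
    - [[0, 0, -0.001, 0, 0, 0, 1], [0, 0, -0.002, 0, 0, 0, 1], [0, 0, -0.003, 0, 0, 0, 1]]

```text
time_s: 9.0
tcp_pos: [0.6537, 0.1097, 0.1154]
ee_rot: [[-0.951, -0.31, -0.0], [-0.31, 0.951, -0.0], [0.0, -0.0, -1.0]]
wrist_force: [-0.2, -1.3, -0.6]
gripper_width: 0.181
```

Call:
play_rows:
  commands:
    - [[0, 0, -0.001, 0, 0, 0, 1], [0, 0, -0.002, 0, 0, 0, 1], [0, 0, -0.003, 0, 0, 0, 1]]

```text
time_s: 9.3
tcp_pos: [0.6537, 0.1097, 0.1124]
ee_rot: [[-0.951, -0.31, 0.0], [-0.31, 0.951, -0.0], [-0.0, -0.0, -1.0]]
wrist_force: [0.4, 0.1, -0.9]
gripper_width: 0.178
```

Call:
play_rows:
  commands:
    - [[0, 0, -0.001, 0, 0, 0, 1], [0, 0, -0.002, 0, 0, 0, 1], [0, 0, -0.003, 0, 0, 0, 1]]

```text
time_s: 9.6
tcp_pos: [0.6541, 0.1098, 0.1107]
ee_rot: [[-0.951, -0.31, 0.001], [-0.31, 0.951, -0.0], [-0.001, -0.0, -1.0]]
wrist_force: [-1.9, -0.2, 5.8]
gripper_width: 0.177
```

Call:
play_rows:
  commands:
    - [[0, 0, -0.001, 0, 0, 0, 1], [0, 0, -0.0015, 0, 0, 0, 1], [0, 0, -0.0015, 0, 0, 0, 1]]

```text
time_s: 9.9
tcp_pos: [0.6541, 0.1098, 0.1095]
ee_rot: [[-0.951, -0.31, 0.002], [-0.31, 0.951, -0.0], [-0.001, -0.0, -1.0]]
wrist_force: [-1.4, -0.1, 5.2]
gripper_width: 0.179
```

```bash
cat > tray.py <<'E'
from h import *
# tray pos: change of tab's region in side camera: front-most blue low point along organizer -x
def tab():
    c=grab("side"); W=cloud(c); hsv=cv2.cvtColor(c["image"],cv2.COLOR_RGB2HSV)
    b=(hsv[...,0]>105)&(hsv[...,0]<130)&(hsv[...,1]>150)&(W[...,2]>.03)&(W[...,2]<.066)&(W[...,0]>.4)&(W[...,0]<.7)&(W[...,1]<.2)&(W[...,1]>0)
    q=(W[b][:,:2]-[.654,.110])@np.array([.983,.181]); return np.percentile(q,2),c
if __name__=="__main__":
    q,c=tab(); print("tab extent",q); s=r.sense(); print(s["time_s"],s["tcp_pos"],s["wrist_force"])
E
python3 tray.py
```

```text
tab extent -0.024628931769968346
9.95 [0.65412394 0.10979188 0.10952103] [-1.52868913 -0.44167682  6.28745055]
```

Call:
play_rows:
  commands:
    - [[0, 0, -0.001, 0, 0, 0, 1], [0, 0, -0.002, 0, 0, 0, 1], [0, 0, -0.002, 0, 0, 0, 1]]

```text
time_s: 10.25
tcp_pos: [0.6542, 0.1098, 0.1078]
ee_rot: [[-0.951, -0.31, 0.002], [-0.31, 0.951, 0.0], [-0.002, -0.001, -1.0]]
wrist_force: [-2.6, 0.4, 6.0]
gripper_width: 0.182
```

```bash
sed -i 's/def tab():/def tab(c=None):/; s/c=grab("side"); W/c=c or grab("scene"); W/' tray.py; python3 tray.py; python3 -c "
from tray import *
import pickle
cs=pickle.load(open('c0.pkl','rb'));print(tab(cs['scene'])[0],tab(cs['side'])[0])"
```

```text
tab extent -0.11956820189482371
10.3 [0.65417249 0.10974735 0.10775142] [-1.9182397  -0.05107009  6.85182996]
-0.11826242979633918 -0.027884282087501724
```

Call:
play_rows:
  commands:
    - [[0, 0, -0.001, 0, 0, 0, 1], [0, 0, -0.0015, 0, 0, 0, 1], [0, 0, -0.0015, 0, 0, 0, 1]]

```text
time_s: 10.6
tcp_pos: [0.6543, 0.1098, 0.1066]
ee_rot: [[-0.951, -0.31, 0.002], [-0.31, 0.951, 0.0], [-0.002, -0.001, -1.0]]
wrist_force: [-1.6, 0.8, 8.7]
gripper_width: 0.178
```

```bash
python3 tray.py
```

```text
tab extent -0.11901281578650394
10.65 [0.6542808  0.10980512 0.10662179] [-3.30560661 -0.12250448  8.7082727 ]
```

Call:
play_rows:
  commands:
    - [[0, 0, -0.0005, 0, 0, 0, 1], [0, 0, -0.0005, 0, 0, 0, 1], [0, 0, -0.0005, 0, 0, 0, 1], [0, 0, -0.0005, 0, 0, 0, 1], [0, 0, -0.0005, 0, 0, 0, 1]]

```text
time_s: 11.15
tcp_pos: [0.6542, 0.1098, 0.1058]
ee_rot: [[-0.951, -0.31, 0.002], [-0.31, 0.951, 0.0], [-0.002, -0.001, -1.0]]
wrist_force: [-1.4, 0.1, 6.0]
gripper_width: 0.182
```

```bash
python3 tray.py
```

```text
tab extent -0.1316978544348549
11.2 [0.65421287 0.10979655 0.10578344] [-1.71709902 -0.93145849  6.56765015]
```

Creeping out. Holding there.

Call:
play_rows:
  commands:
    - [[0, 0, -0.0003, 0, 0, 0, 1], [0, 0, -0.0003, 0, 0, 0, 1], [0, 0, -0.0003, 0, 0, 0, 1], [0, 0, -0.0003, 0, 0, 0, 1], [0, 0, -0.0003, 0, 0, 0, 1]]

```text
time_s: 11.7
tcp_pos: [0.6542, 0.1098, 0.1055]
ee_rot: [[-0.951, -0.31, 0.002], [-0.31, 0.951, 0.0], [-0.002, -0.001, -1.0]]
wrist_force: [-2.2, -0.2, 7.0]
gripper_width: 0.181
```

Call:
play_rows:
  commands:
    - [[0, 0, 0, 0, 0, 0, 1], [0, 0, 0, 0, 0, 0, 1], [0, 0, 0, 0, 0, 0, 1], [0, 0, 0, 0, 0, 0, 1], [0, 0, 0, 0, 0, 0, 1]]

```text
time_s: 12.2
tcp_pos: [0.6542, 0.1098, 0.1055]
ee_rot: [[-0.951, -0.31, 0.002], [-0.31, 0.951, 0.0], [-0.002, -0.001, -1.0]]
wrist_force: [-1.8, 0.0, 6.6]
gripper_width: 0.18
```

Call:
play_rows:
  commands:
    - [[0, 0, 0, 0, 0, 0, 1], [0, 0, 0, 0, 0, 0, 1], [0, 0, 0, 0, 0, 0, 1], [0, 0, 0, 0, 0, 0, 1], [0, 0, 0, 0, 0, 0, 1]]

```text
time_s: 12.7
tcp_pos: [0.6542, 0.1098, 0.1055]
ee_rot: [[-0.951, -0.31, 0.002], [-0.31, 0.951, 0.0], [-0.002, -0.001, -1.0]]
wrist_force: [-1.9, 0.3, 6.0]
gripper_width: 0.183
```

```bash
python3 tray.py
```

```text
tab extent -0.1482935407910477
12.75 [0.65420581 0.10979731 0.10552363] [-1.03919053 -0.47591229  7.93760893]
```

Call:
play_rows:
  commands:
    - [[0, 0, 0, 0, 0, 0, 1], [0, 0, 0.005, 0, 0, 0, 1], [0, 0, 0.015, 0, 0, 0, 1], [0, 0, 0.03, 0, 0, 0, 1], [0, 0, 0.05, 0, 0, 0, 1]]

```text
time_s: 13.25
tcp_pos: [0.6528, 0.1096, 0.1529]
ee_rot: [[-0.951, -0.309, -0.003], [-0.309, 0.951, -0.001], [0.003, 0.0, -1.0]]
wrist_force: [-0.9, 1.1, -0.8]
gripper_width: 0.181
```

Call:
play_rows:
  commands:
    - [[0, 0, 0.02, 0, 0, 0, 1], [0, 0, 0.04, 0, 0, 0, 1], [-0.005, -0.04, 0.04, 0, 0, 0, 1], [-0.015, -0.08, 0.04, 0, 0, 0, 1], [-0.025, -0.12, 0.04, 0, 0, 0, 1]]

```text
time_s: 13.75
tcp_pos: [0.6281, -0.0111, 0.1935]
ee_rot: [[-0.951, -0.31, -0.0], [-0.31, 0.951, 0.0], [0.0, 0.0, -1.0]]
wrist_force: [-1.0, -0.3, -2.0]
gripper_width: 0.181
```

Call:
play_rows:
  commands:
    - [[-0.012, -0.04, 0, 0, 0, 0, 1], [-0.024, -0.085, 0, 0, 0, 0, 1], [-0.036, -0.13, 0, 0, 0, 0, 1], [-0.05, -0.17, 0, 0, 0, 0, 1], [-0.05, -0.17, 0, 0, 0, 0, 1]]

```text
time_s: 14.25
tcp_pos: [0.5765, -0.1843, 0.1935]
ee_rot: [[-0.953, -0.304, -0.001], [-0.304, 0.953, -0.0], [0.001, 0.0, -1.0]]
wrist_force: [0.5, 0.5, -1.1]
gripper_width: 0.181
```

Call:
play_rows:
  commands:
    - [[-0.005, -0.022, 0, 0, 0, 0, 1], [-0.0094, -0.0444, 0, 0, 0, 0, 1], [-0.0094, -0.0444, -0.025, 0, 0, 0, 1], [-0.0094, -0.0444, -0.044, 0, 0, 0, 1], [-0.0094, -0.0444, -0.044, 0, 0, 0, 1]]

```text
time_s: 14.75
tcp_pos: [0.5672, -0.2239, 0.1465]
ee_rot: [[-0.951, -0.309, -0.007], [-0.309, 0.951, 0.002], [0.006, 0.004, -1.0]]
wrist_force: [-0.5, 0.5, -0.9]
gripper_width: 0.186
```

Call:
play_rows:
  commands:
    - [[0, 0, 0, 0, 0, 0, 1], [0, 0, 0, 0, 0, 0, 1], [0, 0, 0, 0, 0, 0, 1]]

```text
time_s: 15.05
tcp_pos: [0.5701, -0.2245, 0.151]
ee_rot: [[-0.951, -0.31, 0.002], [-0.31, 0.951, -0.0], [-0.002, -0.001, -1.0]]
wrist_force: [0.3, -0.1, -1.0]
gripper_width: 0.179
```

```bash
python3 - <<'E'
from h import *
import pickle
c=grab("wrist"); pickle.dump(c,open("w6.pkl","wb")); s=r.sense(); print(s["tcp_pos"],s["wrist_force"],s["ee_rot"][2])
t=np.array(s["tcp_pos"])
print("hole px",proj(c,[.567,-.2287,.065]),"tip px",proj(c,t-[0,0,.0715]))
u0,v0=210,165
crop=c["image"][v0:v0+60,u0:u0+80]
cv2.imwrite("pics/w6.png",cv2.resize(crop,None,fx=8,fy=8,interpolation=cv2.INTER_NEAREST)[...,::-1])
E
```

```text
[ 0.56995303 -0.22451793  0.15089171] [-0.33127038  0.65929978 -0.20027419] [-1.91113985e-03 -9.97915974e-04 -9.99997676e-01]
hole px [248.36198447 188.59325051] tip px [251.86450063 198.3607124 ]
```

View pics/w6.png

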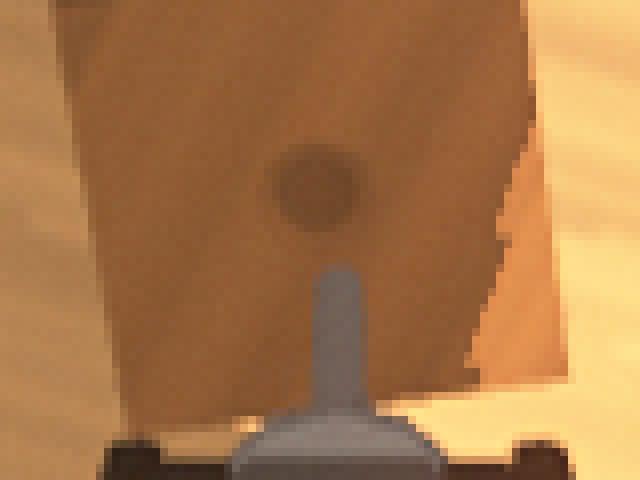

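The holder hole is at px (249.0,187.9) and the tip at (252,198). The tip sits as it did before pressing, so the pin has not slipped.

```bash
python3 - <<'E'
from h import *
import pickle
c=pickle.load(open("w6.pkl","rb")); t=np.array([.570,-.2245,.1509]); h=ray(c,249.0,187.9,.065); print(h,h-t)
E
```

```text
[ 0.56622443 -0.22836458  0.065     ] [-0.00377557 -0.00386458 -0.0859    ]
```

Call:
play_rows:
  commands:
    - [[-0.0036, -0.004, 0, 0, 0, 0, 1], [-0.0036, -0.004, -0.004, 0, 0, 0, 1], [-0.0036, -0.004, -0.008, 0, 0, 0, 1], [-0.0036, -0.004, -0.01, 0, 0, 0, 1], [-0.0036, -0.004, -0.012, 0, 0, 0, 1]]

```text
time_s: 15.6
tcp_pos: [0.5655, -0.2287, 0.1373]
ee_rot: [[-0.951, -0.31, -0.001], [-0.31, 0.951, 0.0], [0.001, 0.0, -1.0]]
wrist_force: [1.0, 0.1, -0.3]
gripper_width: 0.184
```

Call:
play_rows:
  commands:
    - [[0, 0, -0.0015, 0, 0, 0, 1], [0, 0, -0.003, 0, 0, 0, 1], [0, 0, -0.0045, 0, 0, 0, 1], [0, 0, -0.006, 0, 0, 0, 1]]

```text
time_s: 16.0
tcp_pos: [0.5657, -0.2286, 0.1317]
ee_rot: [[-0.951, -0.31, 0.0], [-0.31, 0.951, -0.0], [-0.0, -0.0, -1.0]]
wrist_force: [-0.1, 0.6, -0.2]
gripper_width: 0.187
```

Call:
play_rows:
  commands:
    - [[0.0006, 0, -0.006, 0, 0, 0, 1], [0.0006, 0, -0.014, 0, 0, 0, 1], [0.0006, 0, -0.022, 0, 0, 0, 1], [0.0006, 0, -0.03, 0, 0, 0, 1], [0.0006, 0, -0.036, 0, 0, 0, 1]]

```text
time_s: 16.5
tcp_pos: [0.5659, -0.2285, 0.0945]
ee_rot: [[-0.951, -0.31, -0.001], [-0.31, 0.951, 0.0], [0.001, 0.001, -1.0]]
wrist_force: [-0.3, -0.2, -0.3]
gripper_width: 0.181
```

Call:
play_rows:
  commands:
    - [[0, 0, -0.005, 0, 0, 0, 1], [0, 0, -0.01, 0, 0, 0, 1], [0, 0, -0.014, 0, 0, 0, 1], [0, 0, -0.017, 0, 0, 0, 1], [0, 0, -0.018, 0, 0, 0, 1]]

```text
time_s: 17.0
tcp_pos: [0.5661, -0.2286, 0.0774]
ee_rot: [[-0.951, -0.31, -0.0], [-0.31, 0.951, 0.0], [0.0, 0.0, -1.0]]
wrist_force: [-0.0, -0.4, -0.3]
gripper_width: 0.182
```

Call:
play_rows:
  commands:
    - [[0, 0, -0.0005, 0, 0, 0, 1], [0, 0, -0.001, 0, 0, 0, 1], [0, 0, -0.001, 0, 0, 0, 0.8], [0, 0, -0.001, 0, 0, 0, 0.6], [0, 0, -0.001, 0, 0, 0, 0.4]]

```text
time_s: 17.5
tcp_pos: [0.5664, -0.2287, 0.077]
ee_rot: [[-0.951, -0.31, 0.001], [-0.31, 0.951, -0.0], [-0.0, -0.0, -1.0]]
wrist_force: [-0.1, 0.1, -0.5]
gripper_width: 0.304
```

Call:
play_rows:
  commands:
    - [[0, 0, 0, 0, 0, 0, 0.4], [0, 0, 0, 0, 0, 0, 0.4], [0, 0, 0, 0, 0, 0, 0.4]]

```text
time_s: 17.8
tcp_pos: [0.5663, -0.2286, 0.0767]
ee_rot: [[-0.951, -0.31, 0.0], [-0.31, 0.951, 0.0], [-0.0, -0.0, -1.0]]
wrist_force: [-0.1, 0.9, 0.2]
gripper_width: 0.551
```

Lift up vertically, then head toward the tab while keeping the arm high.

Call:
play_rows:
  commands:
    - [[0, 0, 0.02, 0, 0, 0, 0.4], [0, 0, 0.045, 0, 0, 0, 0.4], [0, 0, 0.075, 0, 0, 0, 0.4], [0, 0, 0.105, 0, 0, 0, 0.4], [-0.025, 0.03, 0.13, 0, 0, 0, 0.4]]

```text
time_s: 18.3
tcp_pos: [0.5434, -0.2003, 0.2078]
ee_rot: [[-0.952, -0.307, 0.003], [-0.307, 0.952, -0.002], [-0.002, -0.002, -1.0]]
wrist_force: [-0.3, 2.0, 0.9]
gripper_width: 0.602
```

Call:
play_rows:
  commands:
    - [[-0.025, 0.03, 0, 0, 0, 0, 0.4], [-0.05, 0.065, 0, 0, 0, 0, 0.4], [-0.07, 0.1, 0, 0, 0, 0, 0.4], [-0.07, 0.14, 0, 0, 0, 0, 0.4], [-0.07, 0.18, 0, 0, 0, 0, 0.4]]

```text
time_s: 18.8
tcp_pos: [0.4705, -0.0175, 0.2073]
ee_rot: [[-0.951, -0.309, 0.001], [-0.309, 0.951, 0.0], [-0.001, -0.0, -1.0]]
wrist_force: [0.1, -0.4, -0.3]
gripper_width: 0.599
```

Call:
play_rows:
  commands:
    - [[0, 0, 0, 0, 0, 0, 0.4], [0, 0, 0, 0, 0, 0, 0.4]]

```text
time_s: 19.0
tcp_pos: [0.4712, -0.0179, 0.2069]
ee_rot: [[-0.95, -0.312, 0.0], [-0.312, 0.95, 0.0], [-0.0, -0.0, -1.0]]
wrist_force: [-1.0, -0.6, -0.7]
gripper_width: 0.603
```

```bash
python3 - <<'E'
from h import *
import pickle
s=r.sense(); print(s["time_s"],s["tcp_pos"])
for n in("wrist","scene","side"):
    c=grab(n); pickle.dump(c,open(f"x_{n}.pkl","wb")); W=cloud(c); hsv=cv2.cvtColor(c["image"],cv2.COLOR_RGB2HSV)
    b=(hsv[...,0]>105)&(hsv[...,0]<130)&(hsv[...,1]>130)&(W[...,0]>.4)&(W[...,0]<.75)&(W[...,1]<.25)&(W[...,1]>-.02)
    R=np.array([[.983,.181],[-.181,.983]]); L=(W[...,:2]-[.6535,.110])@R.T+[.04,0]; 
    Z=W[...,2]
    top=b&(Z>.066)&(Z<.077); 
    if top.sum()>50: print(n,"top",cv2.minAreaRect(W[top][:,:2].astype(np.float32)))
    for lo,hi in((.05,.062),(.062,.08)):
        m=b&(L[...,0]<-.078)&(Z>lo)&(Z<hi)
        if m.sum()>8: q=W[m]; print(n,lo,m.sum(),"local x",np.percentile(L[m][:,0],[1,50,99]),"y",np.percentile(L[m][:,1],[1,50,99]),"z",np.median(Z[m]))
    g=W[(abs(W[...,0]-.566)<.012)&(abs(W[...,1]+.2285)<.012)&(Z>.09)&(Z<.12)]
    if len(g)>5: print(n,"pin",g.mean(0),np.percentile(g[:,2],90))
save(pickle.load(open("x_wrist.pkl","rb")),"w7")
E
```

```text
19.0 [ 0.47118444 -0.01794466  0.20690197]
wrist top ((0.5766081809997559, 0.06248797848820686), (0.10079861432313919, 0.08946269005537033), 12.787211418151855)
wrist 0.05 168 local x [-0.12223979 -0.10891179 -0.09486885] y [-5.22377730e-03 -9.93769597e-05  4.52400983e-03] z 0.05727973121008001
wrist 0.062 144 local x [-0.09377133 -0.0919847  -0.08932942] y [-0.07012553 -0.04150659  0.02299998] z 0.06464648839665596
wrist pin [ 0.5643527  -0.22628664  0.10044945] 0.10458385286057054
scene top ((0.6047279834747314, 0.09885507076978683), (0.1595989465713501, 0.1506853848695755), 9.359116554260254)
scene 0.05 128 local x [-0.11543139 -0.08727601 -0.08509372] y [-0.07021118 -0.00677785  0.06467956] z 0.056320169495827244
scene 0.062 53 local x [-0.09017403 -0.08757569 -0.0851724 ] y [-0.0687518  -0.00908261  0.06189441] z 0.06438878535094139
scene pin [ 0.57126363 -0.22921888  0.10025472] 0.10505756832833604
side top ((0.6000898480415344, 0.10387127101421356), (0.15347470343112946, 0.15106816589832306), 11.082322120666504)
side 0.05 19 local x [-0.11819526 -0.10441049 -0.08936857] y [-0.00030361  0.00325109  0.06969409] z 0.0564591670481307
side 0.062 15 local x [-0.09130392 -0.09065071 -0.08870235] y [-0.03345204  0.03299999  0.06871457] z 0.06480542935797484
side pin [ 0.56698667 -0.22388313  0.10038802] 0.10571916831808609
```

View pics/w7.png

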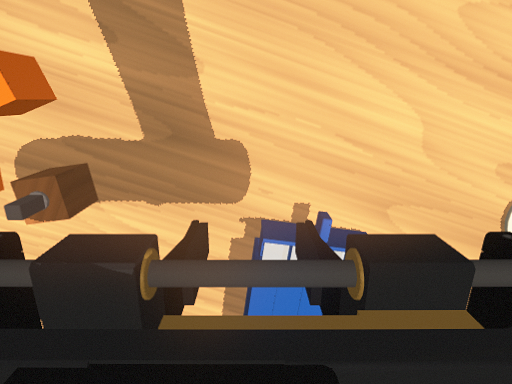

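The pin is home in its holder: the handle top measures about 0.105 in all views, as at the start. The tray is about 28 mm out, its tab at px (324,222), and local y≈0 confirms the frame. Next I turn to the tab's axis and descend on it.

Call:
play_rows:
  commands:
    - [[0.011, 0.035, 0, 0, 0, -0.045, 0.4], [0.022, 0.07, 0, 0, 0, -0.09, 0.4], [0.0335, 0.1005, 0, 0, 0, -0.133, 0.4], [0.0335, 0.1005, -0.03, 0, 0, -0.133, 0.4], [0.0335, 0.1005, -0.065, 0, 0, -0.133, 0.4]]

```text
time_s: 19.65
tcp_pos: [0.5064, 0.0821, 0.1419]
ee_rot: [[-0.984, -0.18, 0.004], [-0.18, 0.984, 0.002], [-0.004, 0.001, -1.0]]
wrist_force: [-0.4, 0.4, 0.2]
gripper_width: 0.599
```

Call:
play_rows:
  commands:
    - [[0, 0, -0.02, 0, 0, 0, 0.4], [0, 0, -0.04, 0, 0, 0, 0.4], [0, 0, -0.05, 0, 0, 0, 0.4], [0, 0, -0.05, 0, 0, 0, 0.4]]

```text
time_s: 20.05
tcp_pos: [0.5041, 0.0806, 0.0904]
ee_rot: [[-0.984, -0.179, -0.003], [-0.179, 0.984, -0.001], [0.003, -0.001, -1.0]]
wrist_force: [0.2, -0.3, -0.1]
gripper_width: 0.597
```

Call:
play_rows:
  commands:
    - [[0, 0.0015, -0.015, 0, 0, 0, 0.4], [0, 0.0015, -0.03, 0, 0, 0, 0.4], [0, 0.0015, -0.045, 0, 0, 0, 0.4], [0, 0.0015, -0.056, 0, 0, 0, 0.4], [0, 0.0015, -0.061, 0, 0, 0, 0.4]]

```text
time_s: 20.55
tcp_pos: [0.505, 0.0831, 0.0305]
ee_rot: [[-0.984, -0.18, 0.0], [-0.18, 0.984, -0.0], [-0.0, -0.0, -1.0]]
wrist_force: [-0.4, -0.9, -0.3]
gripper_width: 0.602
```

Call:
play_rows:
  commands:
    - [[0, 0, 0, 0, 0, 0, 0.6], [0, 0, 0, 0, 0, 0, 0.8], [0, 0, 0, 0, 0, 0, 1], [0, 0, 0, 0, 0, 0, 1], [0, 0, 0, 0, 0, 0, 1]]

```text
time_s: 21.05
tcp_pos: [0.505, 0.0834, 0.0311]
ee_rot: [[-0.984, -0.181, 0.001], [-0.181, 0.984, 0.0], [-0.001, 0.0, -1.0]]
wrist_force: [0.3, -0.3, -0.6]
gripper_width: 0.231
```

Call:
play_rows:
  commands:
    - [[0, 0, 0, 0, 0, 0, 1], [0, 0, 0, 0, 0, 0, 1], [0, 0, 0, 0, 0, 0, 1], [0, 0, 0, 0, 0, 0, 1]]

```text
time_s: 21.45
tcp_pos: [0.5046, 0.0822, 0.0309]
ee_rot: [[-0.983, -0.181, -0.001], [-0.181, 0.983, -0.002], [0.001, -0.001, -1.0]]
wrist_force: [0.2, -4.3, 2.7]
gripper_width: 0.136
```

Call:
play_rows:
  commands:
    - [[-0.002, -0.0004, 0, 0, 0, 0, 1], [-0.0049, -0.0009, 0, 0, 0, 0, 1], [-0.0079, -0.0014, 0, 0, 0, 0, 1], [-0.0108, -0.002, 0, 0, 0, 0, 1], [-0.0138, -0.0025, 0, 0, 0, 0, 1]]

```text
time_s: 21.95
tcp_pos: [0.492, 0.0799, 0.0309]
ee_rot: [[-0.983, -0.182, 0.002], [-0.182, 0.983, -0.001], [-0.002, -0.001, -1.0]]
wrist_force: [5.6, -7.8, -1.6]
gripper_width: 0.134
```

Call:
play_rows:
  commands:
    - [[-0.0029, -0.0005, 0, 0, 0, 0, 1], [-0.0059, -0.0011, 0, 0, 0, 0, 1], [-0.0088, -0.0016, 0, 0, 0, 0, 1], [-0.0118, -0.0022, 0, 0, 0, 0, 1], [-0.0147, -0.0027, 0, 0, 0, 0, 1]]

```text
time_s: 22.45
tcp_pos: [0.4772, 0.0771, 0.0309]
ee_rot: [[-0.983, -0.182, 0.001], [-0.182, 0.983, -0.001], [-0.001, -0.001, -1.0]]
wrist_force: [4.7, -6.8, -1.3]
gripper_width: 0.134
```

Call:
play_rows:
  commands:
    - [[-0.0029, -0.0005, 0, 0, 0, 0, 1], [-0.0059, -0.0011, 0, 0, 0, 0, 1], [-0.0088, -0.0016, 0, 0, 0, 0, 1], [-0.0108, -0.002, 0, 0, 0, 0, 1], [-0.0108, -0.002, 0, 0, 0, 0, 1]]

```text
time_s: 22.95
tcp_pos: [0.4657, 0.075, 0.0309]
ee_rot: [[-0.983, -0.181, 0.0], [-0.181, 0.983, -0.002], [0.0, -0.002, -1.0]]
wrist_force: [3.1, -7.0, 0.3]
gripper_width: 0.138
```

```bash
cat > chk.py <<'E'
from h import *
s=r.sense(); print(s["time_s"],s["tcp_pos"],s["wrist_force"],s["gripper_width"])
for n in("scene","side"):
    c=grab(n); W=cloud(c); hsv=cv2.cvtColor(c["image"],cv2.COLOR_RGB2HSV); Z=W[...,2]; X=W[...,0]; Y=W[...,1]
    L=(W[...,:2]-[.6142,.1028])@np.array([[.983,.181],[-.181,.983]]).T
    b=(hsv[...,0]>105)&(hsv[...,0]<130)&(hsv[...,1]>130)&(abs(L[...,1])<.08)&(L[...,0]<-.07)&(L[...,0]>-.2)
    m=b&(Z>.02)&(Z<.068)&(abs(L[...,1])>.02); print(n,"front face local x: pct",np.percentile(L[m][:,0],[2,10,50]),m.sum())
    g=W[(abs(X-.566)<.014)&(abs(Y+.2285)<.014)&(Z>.09)&(Z<.12)]; print(" pin top",np.percentile(g[:,2],90),g.mean(0))
    save(c,"end_"+n)
E
python3 chk.py
```

```text
22.95 [0.46566315 0.07497077 0.03094182] [ 3.1359998  -7.03522449  0.29796043] 0.13831641181366391
scene front face local x: pct [-0.12998761 -0.12810152 -0.12576176] 287
 pin top 0.10469057301607577 [ 0.57175375 -0.22961157  0.10041754]
side front face local x: pct [-0.12847161 -0.12062799 -0.09824173] 135
 pin top 0.10559671500459354 [ 0.56681439 -0.22317012  0.09967898]
```

Call:
play_rows:
  commands:
    - [[-0.001, -0.0002, 0, 0, 0, 0, 1], [-0.001, -0.0002, 0, 0, 0, 0, 1], [-0.001, -0.0002, 0, 0, 0, 0, 0.6], [-0.001, -0.0002, 0, 0, 0, 0, 0.4], [-0.001, -0.0002, 0, 0, 0, 0, 0.4]]

```text
time_s: 23.55
tcp_pos: [0.4643, 0.076, 0.0307]
ee_rot: [[-0.984, -0.181, -0.0], [-0.181, 0.984, 0.0], [0.0, 0.0, -1.0]]
wrist_force: [-0.4, 0.6, 0.4]
gripper_width: 0.324
```

Call:
play_rows:
  commands:
    - [[0, 0, 0, 0, 0, 0, 0.4], [0, 0, 0, 0, 0, 0, 0.4], [0, 0, 0, 0, 0, 0, 0.4], [0, 0, 0.01, 0, 0, 0, 0.4], [0, 0, 0.03, 0, 0, 0, 0.4]]

```text
time_s: 24.05
tcp_pos: [0.4634, 0.0755, 0.0604]
ee_rot: [[-0.984, -0.181, -0.003], [-0.181, 0.984, -0.002], [0.003, -0.001, -1.0]]
wrist_force: [0.4, 0.1, 0.8]
gripper_width: 0.593
```

Call:
play_rows:
  commands:
    - [[0, 0, 0.03, 0, 0, 0, 0.4], [0, 0, 0.06, 0, 0, 0, 0.4], [0, 0, 0.09, 0, 0, 0, 0.4], [0, 0, 0.12, 0, 0, 0, 0.4], [0, 0, 0.12, 0, 0, 0, 0.4]]

```text
time_s: 24.55
tcp_pos: [0.4671, 0.0769, 0.1858]
ee_rot: [[-0.983, -0.182, 0.01], [-0.182, 0.983, 0.004], [-0.01, 0.002, -1.0]]
wrist_force: [-0.2, 0.1, -0.6]
gripper_width: 0.6
```

Call:
play_rows:
  commands:
    - [[0, 0, 0, 0, 0, 0, 0.4], [0, 0, 0, 0, 0, 0, 0.4], [0, 0, 0, 0, 0, 0, 0.4]]

```text
time_s: 24.85
tcp_pos: [0.4637, 0.0756, 0.1797]
ee_rot: [[-0.984, -0.181, -0.002], [-0.181, 0.984, -0.001], [0.002, -0.001, -1.0]]
wrist_force: [-0.4, -0.1, -0.2]
gripper_width: 0.599
```

```bash
python3 chk.py
```

```text
24.85 [0.46374526 0.07560159 0.17972862] [-0.41901846 -0.10895541 -0.21455912] 0.5985912318799019
scene front face local x: pct [-0.12975713 -0.128404   -0.12553989] 289
 pin top 0.10500715821491798 [ 0.57206637 -0.22961344  0.10025985]
side front face local x: pct [-0.13219007 -0.1294841  -0.08981224] 81
 pin top 0.10598792143893057 [ 0.56671643 -0.22256372  0.10007483]
```

View pics/end_scene.png

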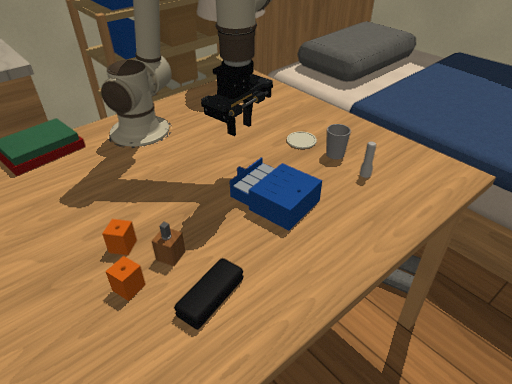

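The tray is out, the pin stands in the brown holder at (168,240), the other items look unmoved, and the gripper is clear.

```bash
python3 -c "
from station import r
print(r.finish_job())"
```

```text
the job is handed in; nothing more can be done
None
```

I released the latch with the pin, put the pin back in its holder, pulled the tray out by its tab and handed the job in at about 25 s. No verdict was reported.

- **Latch:** the pin went through the hole with the wrist force never above about 9 N in any reading. I held it until the tray had crept out to about 28 mm.
- **Pin:** the tool height at release matched the grip height to 0.2 mm (0.0767 against 0.0765 m). The handle top measured about 0.105 m from the scene camera and 0.106 m from the side camera, as at the start.
- **Tray:** by arm travel (28 mm crept plus about 40 mm pulled) it is about 68 mm out. The scene camera's front-face change (38 mm) gave about 67 mm, so both are above the 60 mm needed. The side camera's final median (-0.090) was no use, as it had few front-face pixels. Its outermost points (about -0.13) did match the scene camera's.
- **Rest of the scene:** in the last picture the cup, flashlight, glasses case, coaster and orange blocks stand where they were. I judged that by eye rather than measuring. The gripper is open and clear.

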